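Kit the longer unit into the foam-lined tray

ROBOT

A 6-joint arm with a two-finger parallel gripper is mounted at the origin on the work surface. World frame = base frame: x ahead of the robot, y to its left, z up, the work surface at z = 0. Lengths are in mm, angles in rad, forces in N, time in s.
With the tool pointing down it reaches from about 300 to 775 mm from the base axis. Payload 14.6 kg.
Tool frame: the origin (TCP) lies between the finger pads; the fingertips stand manip.tip_reach ahead of it and the grasp point (between the pads) lies 5 mm behind it (manip.tip_reach is the distance from the TCP to the fingertips, in mm); z points along the fingers, y is the line along which they close (so a half turn about z gives the same grasp; the last joint's range is limited). The gripper opens to 94 mm and grips with 3 to 60 N. Pads are 16 mm wide; open, the fingers measure 119 mm over their backs; the gripper's body (75 mm by 177 mm) begins 78 mm behind the grasp point.
Start: joints at [1.1, 0.3, 1.521, -0, 1.321, -0.067], TCP at [216.1, 505.757, 219.446] pointing down, gripper open.
Joint ranges: [-3.03, 3.03], [-0.79, 2.21], [0.23, 2.52], [-1.04, 4.18], [0, 3.07], [-2.55, 2.55]. Speed limits (rad/s): [2.22, 2.22, 2.57, 3.14, 3.14, 3.14].

INTERFACE

Orientations are given as [roll, pitch, yaw] about the fixed x, y, z axes, in that order (R = Rz(yaw) Ry(pitch) Rx(roll)).
In Python, from cell import manip gives the robot as it stands. The module is installed in compiled form; this text tells all that it offers.
- The arm moves only by the shell command python3 -m creep 'ROWS' [FORCE]. ROWS is JSON, a list of rows, each a list of 3 entries, a list of its own where there are three numbers: the opening, from -1 (shut) to 1 (fully open), then the shift along the tool's x, y, z in cm, then the turn about the tool's z in units of 5 degrees (1.0 is 5 degrees). In form: [[grip, [tx, ty, tz], roll], ...]. A call has 1 to 12 rows; each row is the pose to reach, as a shift and turn from the pose commanded when the call began, along the tool's axes at that moment; what a row does not reach only later rows make up. A row lasts 1/10 s, in which the tool goes at most 50 mm and 8.59 degrees, less where a joint would pass 70% of its speed; a pose out of reach is approached as far as the arm can. A call with a gripper value outside its range is refused whole. The fingers move at their own pace and stop on an object; FORCE is the grip in N (left out, the last holds). Time passes only in rows, so rows that repeat a pose let the fingers close. It gives the time, the measured TCP pose, the force, the opening and the grip force at its end, in the units of the state.
- manip.read_state(): the state, without advancing time (a new reading comes with each control period).
- manip.camera(name): name is "side" or "top"; returns the picture (480x640x3 uint8, red, green, blue); there is no depth.
- manip.camera_params(name): a dict with "fovy" (degrees; the focal length in pixels is half the picture's height over the tangent of half this angle, whatever the lens; pixels are square), "cx", "cy" (the principal point, pixels), "k1" (the pictures are not rectified: a ray, as slopes to the right and down, at radius r is drawn at 1 + k1 r^2 times it, then the intrinsics apply), "origin" and "attitude" of the camera in the world. Camera axes: x right, y down, z forward; pixel columns grow to the right and rows downward; lengths in mm; the calibration is good to about 2 mm. A picture is of the moment at which its call begins. camera_params takes no time and is no camera call.
- manip.sign_off(): hands the job in; it is judged then, once.
The state is a dict: "clock": time; "joints": joint angles; "qd": joint speeds; "effort": joint torques, N m; "eef_pos": TCP position; "eef_rot": TCP orientation; "wrist_force": force on the tool from outside, world axes, zero at the start; "moment": the same for the moment, N m; "finger_gap": finger opening in mm; "finger_force": force on a finger pad.
Only numpy, scipy, OpenCV 4.12 (cv2) and the standard library are available. Lean on these libraries where they do the work, as an engineer would, in place of code of your own. Each camera call takes 0.05 s, during which the arm holds its last target. There are 200 camera calls.

TASK

Two taken-apart sensor units lie mixed on the bench: put the three parts of the longer unit (its housing, back cover and circuit board) into the foam-lined tray, each set down without dropping it, the same way up as it lies now, flat on the floor of the one recess that is cut to its size. Leave the shorter unit's three similar parts where they lie.

Things in the scene. Friction and masses are not known exactly. Their poses are not given: they have to be found in the camera images.
- long_housing: longer unit's housing: black plastic open-topped trough 150 x 40 x 26 mm high, walls and floor 3 mm, 4 pairs of brass contacts on its floor, lying open side up, 70 g. Grip across its 40 mm width. Origin: centre of underside; x along its length, z up; ends interchangeable. Loose on the bench.
- long_cover: longer unit's back cover: dark grey plastic ribbed shell 136 x 29 x 12 mm high, lying ribs up, 40 g. Grip across its 29 mm width. Origin: centre of underside; x along its length, z up; ends interchangeable. Loose on the bench.
- long_board: longer unit's circuit board: green, 120 x 20 x 3 mm, 30 g. Grip by the black header block in its middle (32 mm along x, 10 mm across, 3 to 16 mm above underside). Capacitor 36 mm towards +x, 10 mm high. Origin: centre of underside; x along its length, z up; ends interchangeable. Loose on the bench.
- short_housing: shorter unit's housing: black plastic open-topped trough 108 x 40 x 26 mm high, walls and floor 3 mm, 2 pairs of brass contacts on its floor, lying open side up, 70 g. Grip across its 40 mm width. Origin: centre of underside; x along its length, z up; ends interchangeable. Loose on the bench.
- short_cover: shorter unit's back cover: dark grey plastic ribbed shell 96 x 29 x 12 mm high, lying ribs up, 40 g. Grip across its 29 mm width. Origin: centre of underside; x along its length, z up; ends interchangeable. Loose on the bench.
- short_board: shorter unit's circuit board: green, 84 x 20 x 3 mm, 30 g. Grip by the black header block in its middle (32 mm along x, 10 mm across, 3 to 16 mm above underside). Capacitor 25 mm towards +x, 10 mm high. Origin: centre of underside; x along its length, z up; ends interchangeable. Loose on the bench.
- tray: fixed aluminium kit tray, 196 x 260 mm, floor 5 mm thick, rim 18 mm high, filled by the three foam nests side by side along its y (83 mm apart, in any sequence). Origin: centre of its underside, on the bench; x along the nests' recesses, y across them, z up.
- nest_housing: fixed foam nest for the longer housing: block 184 x 80 x 12 mm high, recess 160 x 50 mm with light grey floor 4 mm above the block's underside; its long walls are cut away over the middle 60 mm, out to the block's edges, as finger room. Origin: centre of the block's underside, 5 mm above the bench; x along the recess, z up.
- nest_cover: fixed foam nest for the longer cover: block 184 x 80 x 12 mm high, recess 146 x 39 mm with light grey floor 4 mm above the block's underside; its long walls are cut away over the middle 60 mm, out to the block's edges, as finger room. Origin: centre of the block's underside, 5 mm above the bench; x along the recess, z up.
- nest_board: fixed foam nest for the longer circuit board: block 184 x 80 x 12 mm high, recess 130 x 30 mm with light grey floor 4 mm above the block's underside; its long walls are cut away over the middle 60 mm, out to the block's edges, as finger room. Origin: centre of the block's underside, 5 mm above the bench; x along the recess, z up.
There are look-alikes about, which are no part of the job. What is shaped like the long_cover but pink or red is not meant.

How it is judged:
By the outcome, as a careful person would: the job done as asked, in the order asked, and still so for the second after the job is handed in, with the robot touching nothing.
It also fails if it takes over 90 s, if anything falls off the work surface, if the arm or the gripper's body presses on something with over 40 N, if the wrist force passes 120 N, or if a joint passes its speed limit or range.

## Working session

There is one attempt and no reset: what is moved stays moved. The work goes in short steps, Python scripts to look and compute and a shell command to move; the robot and the scene stay as the last step left them, time stands still between calls to the robot, and variables do not carry over. Pictures are saved under pics/ and viewed, at most 14 in all, crops included, and the job is handed in when it is done.

```bash
mkdir -p pics; python3 - <<'E'
from cell import manip
import cv2
for n in("top","side"):
    im=manip.camera(n); cv2.imwrite(f"pics/{n}0.png",im[:,:,::-1]); print(n,manip.camera_params(n))
print(manip.read_state(), manip.tip_reach)
E
```

```text
top {'fovy': 52.768835761733165, 'cx': 318.44044288584064, 'cy': 235.2092695469793, 'k1': -0.013223055237867959, 'origin': array([ 387.94451232,  -46.83797311, 1122.31253891]), 'attitude': array([-2.93453139,  0.00614092, -1.53624162])}
side {'fovy': 47.759090149071035, 'cx': 315.40493597466735, 'cy': 237.69113897871148, 'k1': -0.07933927301679458, 'origin': array([  452.61797911, -1105.28782692,   880.08711355]), 'attitude': array([-2.24705648,  0.00310377, -0.14908194])}
{'clock': 0.1, 'joints': array([ 1.10039047e+00,  3.00396147e-01,  1.52154535e+00, -2.34075402e-06,
        1.32070925e+00, -6.66338904e-02]), 'qd': array([ 0.00033566, -0.00047336, -0.00141936,  0.00151003,  0.00090255,
       -0.00284061]), 'effort': array([ 4.15608783e-04, -5.32637930e+01, -3.53290558e+01,  7.09220278e-02,
        2.35044770e-02, -1.78580291e-05]), 'eef_pos': array([216.00314414, 505.55370337, 218.94255525]), 'eef_rot': array([-3.14053676e+00, -6.81899960e-05,  2.73782123e+00]), 'wrist_force': array([-0.5717284 , -0.46609724, -0.35045672]), 'moment': array([-0.05106207, -0.02923334, -0.00429495]), 'finger_force': 0.0, 'finger_gap': 93.93853299048347} 14.0
```

View pics/top0.png

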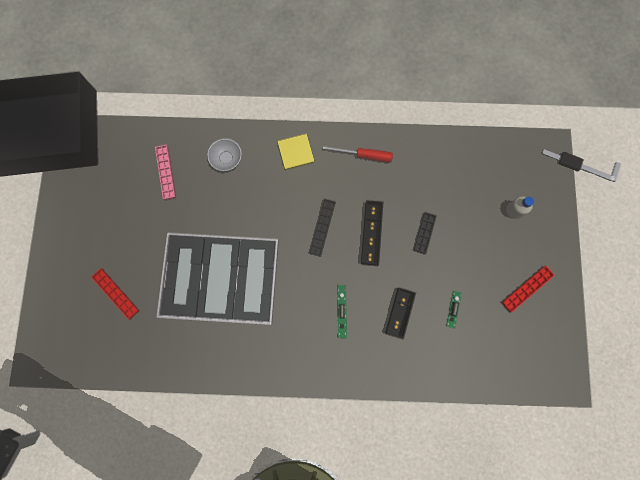

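View pics/side0.png

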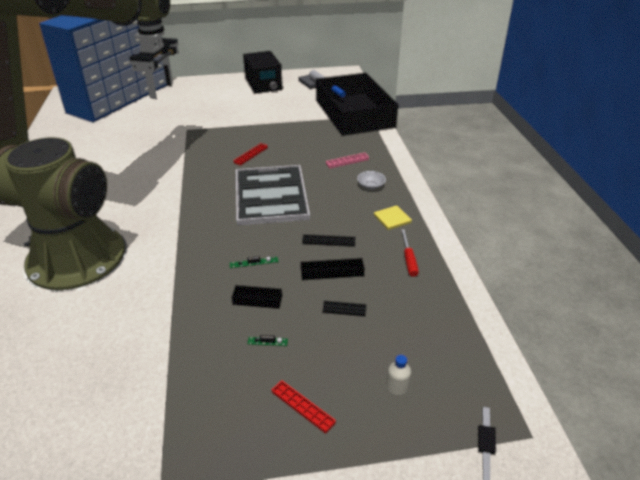

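The top view shows these candidates:
- Housings: (371,233) is long with 4 contact pairs, (399,313) is short with 2.
- Covers: (322,228) is long and (425,233) is short. The pink one at (165,172) and the red ones at (115,293) and (527,289) are not meant.
- Boards: (342,311) is long, (454,309) is short.
- Tray recesses: (182,275) narrow, for the board; (220,278) wide, for the housing; (255,280) for the cover.

The side view shows the same layout: long cover (329,240), long housing (332,268), long board (254,262), tray (272,193).

```bash
cat > h.py <<'E'
import numpy as np, cv2
from cell import manip
from scipy.spatial.transform import Rotation as R
def cam(n):
    p=manip.camera_params(n); f=240/np.tan(np.radians(p["fovy"]/2))
    return p,f,R.from_euler("xyz",p["attitude"]).as_matrix()
def ray(n,uv):
    p,f,M=cam(n); uv=np.atleast_2d(uv).astype(float)
    d=np.c_[(uv[:,0]-p["cx"])/f,(uv[:,1]-p["cy"])/f]; s=d.copy()
    for _ in range(20): s=d/(1+p["k1"]*(s**2).sum(1,keepdims=True))
    return p["origin"],np.c_[s,np.ones(len(s))]@M.T
def plane(n,uv,z):
    o,d=ray(n,uv); return o+d*((z-o[2])/d[:,2:])
def project(n,X):
    p,f,M=cam(n); c=(np.atleast_2d(X)-p["origin"])@M; s=c[:,:2]/c[:,2:]
    s=s*(1+p["k1"]*(s**2).sum(1,keepdims=True)); return s*f+[p["cx"],p["cy"]]
def tri(a,b):  # top pixel, side pixel -> point, gap
    o1,d1=ray("top",a);o2,d2=ray("side",b);d1=d1[0]/np.linalg.norm(d1);d2=d2[0]/np.linalg.norm(d2)
    t=np.linalg.lstsq(np.c_[d1,-d2],o2-o1,rcond=None)[0]
    p,q=o1+t[0]*d1,o2+t[1]*d2; return (p+q)/2,np.linalg.norm(p-q)
E
python3 - <<'E'
import cv2,numpy as np
t=cv2.imread("pics/top0.png");s=cv2.imread("pics/side0.png")
a=cv2.resize(t[185:350,300:480],None,fx=3.3,fy=3.3,interpolation=cv2.INTER_CUBIC)
cv2.imwrite("pics/c1.png",a)
g=cv2.cvtColor(t,6)
for r in (205,228): print(g[r,305:345],)
print(g[233,350:392], g[250,350:392])
h=cv2.cvtColor(t,cv2.COLOR_BGR2HSV)
for u,v in((342,300),(185,270),(220,278),(255,280),(205,250),(342,312)): print(u,v,h[v,u])
E
```

```text
[107 107 107 108 108 107 108 108 108 108 108 108 108 108 109 109  72  67
  61  67  66  65  54  65  61  66  66  65  64  60 112 108 107 108 107 107
 107 108 108 108]
[109 109 109 109 109 109 108 108 109 110  68  60  62  67  67  67  58  66
  67  67  66  63  62  80 112 109 109 109 108 109 109 108 109 109 110 110
 109 109 108 109]
[109 110 109 110 109 109 109 109 109 110 112  70  74  42  53  53  53  53
  53  53  53  53  53  53  53  53  44  46  45  38  55  97 112 110 109 109
 109 109 110 110 110 110] [110 110 110 110 110 110 110 111 111  69  72  73  39  55  54  54  54  55
  53  54  54  54  53  54  54  45  45  43  39  56  99 112 111 110 109 110
 110 110 111 112 111 111]
342 300 [ 71 126 117]
185 270 [ 80   9 162]
220 278 [ 77  11 167]
255 280 [ 73  10 171]
205 250 [75  7 74]
342 312 [  8   8 134]
```

View pics/c1.png

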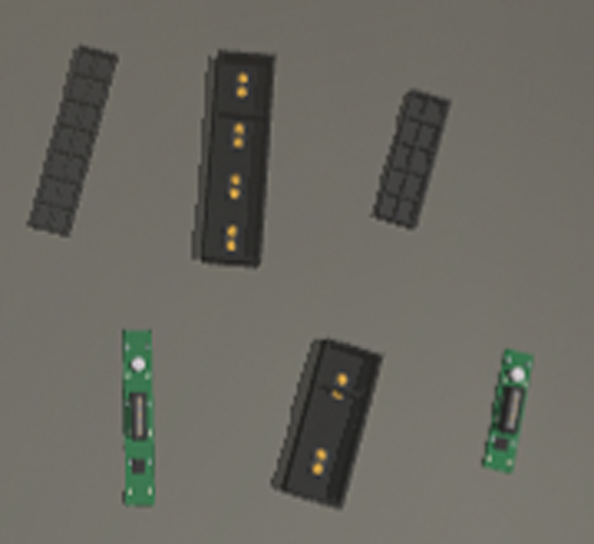

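The crop confirms the choice: long housing with 4 contact pairs, long cover with more ribs, long board upright with its capacitor towards +x. Now I'll measure them.

```bash
python3 - <<'E'
from h import *
t=cv2.imread("pics/top0.png");s=cv2.imread("pics/side0.png")
def blobs(im,kind,roi):
    g=cv2.cvtColor(im,6);h=cv2.cvtColor(im,cv2.COLOR_BGR2HSV)
    m={"dark":(g<88),"green":(h[...,0]>50)&(h[...,0]<90)&(h[...,1]>90),"brass":(h[...,0]>8)&(h[...,0]<30)&(h[...,1]>110)&(h[...,2]>90),"light":g>140}[kind].astype(np.uint8)
    if kind=="green": m=cv2.morphologyEx(m,cv2.MORPH_CLOSE,np.ones((13,13)))
    z=np.zeros_like(m);x0,y0,x1,y1=roi;z[y0:y1,x0:x1]=m[y0:y1,x0:x1]
    return [c for c in cv2.findContours(z,0,cv2.CHAIN_APPROX_NONE)[0] if cv2.contourArea(c)>(2 if kind=="brass" else 60)]
def rect(cam,c,z):
    # outline pixels (pixel centres: border +0.5 outwards handled by size note)
    P=plane(cam,c[:,0,:],z)[:,:2].astype(np.float32); (x,y),(w,l),a=cv2.minAreaRect(P)
    if w>l: w,l,a=l,w,a+90
    else: a=a
    # long axis direction: angle a is of width side; long = a+90
    a=(a+90+90)%180-90
    return np.round([x,y,l,w,a],1)
for kind,z,rt,rs in(("dark",12,(300,190,342,262),(298,230,360,250)),("dark",26,(352,190,390,275),(295,255,370,284)),("green",3,(325,275,360,345),(225,250,285,275)),("light",9,(164,240,272,320),(242,172,302,217))):
    for cam,im,r in(("top",t,rt),("side",s,rs)):
        for c in blobs(im,kind,r):
            q=cv2.minAreaRect(c); print(kind,cam,"px",np.round(q[0],1),np.round(q[1],1),"world",rect(cam,c,z),"z0",rect(cam,c,0))
print("brass top",[np.round(plane("top",c[:,0].mean(0),3)[0],1) for c in blobs(t,"brass",(352,190,390,275))])
x=s[165:300,220:390]; cv2.imwrite("pics/s1.png",cv2.resize(x,None,fx=4,fy=4,interpolation=cv2.INTER_CUBIC))
E
```

```text
dark top px [321.4 227.3] [13.5 57.4] world [640.8 -38.3 138.1  32.2 -13. ] z0 [643.5 -38.2 139.6  32.5 -13. ]
dark side px [328.5 240. ] [55.2 12.9] world [642.  -49.1 140.6  51.9 -12.8] z0 [644.6 -34.5 142.6  52.6 -12.8]
dark top px [370.3 232.7] [21.3 65.5] world [ 629.1 -152.3  155.    48.8   -3.5] z0 [ 634.8 -154.8  158.7   49.9   -3.5]
dark side px [332.1 268.5] [21.5 66.1] world [ 630.4 -172.1  156.6   75.3   -3.3] z0 [ 635.9 -143.7  161.4   77.6   -3.3]
green top px [341.7 311.1] [52.   8.4] world [447.8 -91.  117.8  19.1   2.7] z0 [448.  -91.2 118.2  19.1   2.7]
green side px [253.5 262. ] [ 4.7 47.6] world [448.5 -95.1 116.5  17.7   2.5] z0 [448.5 -91.6 116.9  17.7   2.5]
light top px [254.3 280.5] [16.7 62.6] world [510.9 112.4 144.6  38.5  -1.5] z0 [511.9 113.7 145.8  38.8  -1.5]
light top px [182.8 276. ] [12.4 55.4] world [515.1 278.8 127.2  28.9  -1.6] z0 [516.2 281.4 128.2  29.1  -1.6]
light top px [218.4 278.5] [21.2 69.2] world [512.9 195.8 158.9  49.3  -1.6] z0 [513.9 197.7 160.2  49.7  -1.6]
light side px [272.  209.4] [ 7.6 52.1] world [511.8 109.7 142.8  35.7  -1.5] z0 [512.5 122.2 144.3  36.1  -1.5]
light side px [270.  192.7] [ 9.  54.4] world [514.  192.6 156.5  46.5  -1.5] z0 [514.6 206.1 158.1  47.   -1.5]
light side px [268.6 177.3] [ 4.7 41.1] world [516.  275.1 122.9  26.1  -0.8] z0 [516.6 289.3 124.2  26.3  -0.8]
brass top [array([ 580. , -153.9,    3. ]), array([ 608.1, -155.4,    3. ]), array([ 617.7, -155.3,    3. ]), array([ 644.4, -157.3,    3. ]), array([ 654.8, -158.3,    3. ]), array([ 682.4, -160.1,    3. ]), array([ 693.1, -160.3,    3. ])]
```

View pics/s1.png

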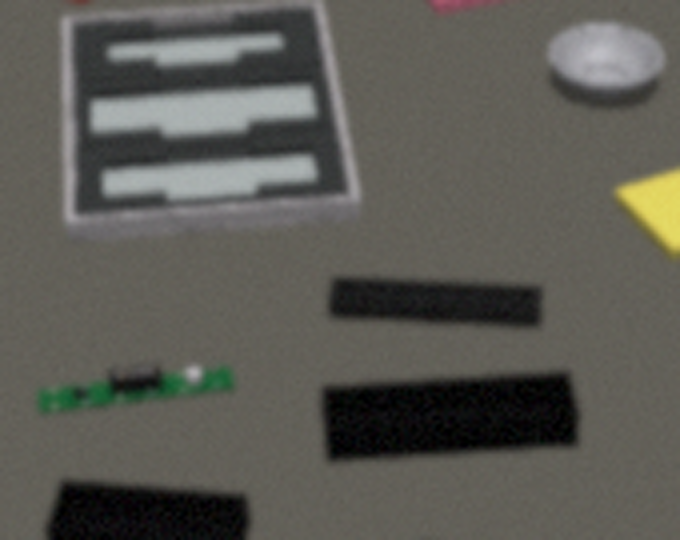

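The side crop shows the tray's three recesses and the long parts, and the angles agree in both views. Next: heights, by triangulating the far corners.

```bash
cat >> h.py <<'E'
def mv(x,y,z,yaw):
    s=manip.read_state();p=s["eef_pos"];M=R.from_euler("xyz",s["eef_rot"]).as_matrix()
    yaw0=np.degrees(s["eef_rot"][2]); d=(np.array([x,y,z])-p)@M/10
    print("shift cm",np.round(d,2),"roll",np.round(-((yaw-yaw0+180)%360-180)/5,2))
E
python3 - <<'E'
from h import *
t=cv2.imread("pics/top0.png");s=cv2.imread("pics/side0.png")
def big(im,kind,roi):
    g=cv2.cvtColor(im,6);h=cv2.cvtColor(im,cv2.COLOR_BGR2HSV)
    m={"dark":g<88,"green":(h[...,0]>50)&(h[...,0]<90)&(h[...,1]>90),"light":g>125}[kind].astype(np.uint8)
    x0,y0,x1,y1=roi;z=np.zeros_like(m);z[y0:y1,x0:x1]=m[y0:y1,x0:x1]
    c=max(cv2.findContours(z,0,cv2.CHAIN_APPROX_NONE)[0],key=cv2.contourArea) if kind!="green" else np.argwhere(z)[:,None,::-1]
    return c[:,0].astype(float)
for nm,kind,rt,rs in(("cover","dark",(300,190,342,262),(298,230,360,250)),("housing","dark",(352,190,390,275),(295,255,370,284)),("board","green",(325,275,360,345),(225,250,285,275)),
 ("n_cover","light",(242,240,270,320),(242,202,302,216)),("n_board","light",(168,240,197,312),(245,172,295,182)),("n_housing","light",(204,240,236,318),(242,185,302,200))):
    a=big(t,kind,rt);b=big(s,kind,rs); out=[]
    for ft,fs in((lambda p:-p[:,0]-.6*p[:,1],lambda p:.6*p[:,0]-p[:,1]),(lambda p:-p[:,0]+.6*p[:,1],lambda p:-.6*p[:,0]-p[:,1])):
        pa=a[ft(a).argmax()];pb=b[fs(b).argmax()];X,gap=tri(pa,pb);out.append(np.round([*X,gap],1))
    print(nm,*out,"len",np.round(np.linalg.norm(out[0][:2]-out[1][:2]),1))
mv(632,-155,110,176.5)
E
```

```text
cover [711.2 -37.4   6.1   5.3] [579.   -9.    7.3   0.8] len 135.2
housing [ 706.9 -134.8   17.7    6.9] [ 558.4 -125.4   17.5    2.2] len 148.8
board [504.7 -79.   -1.9   0. ] [389.6 -84.4  -2.    1.7] len 115.2
n_cover [5.835e+02 1.299e+02 5.300e+00 4.000e-01] [440.3 132.2   5.5   1.6] len 143.2
n_board [5.788e+02 2.931e+02 3.200e+00 3.000e-01] [453.5 295.2   3.3   2.8] len 125.3
n_housing [593.7 218.5   3.1   1. ] [438.  221.4   6.6   3.5] len 155.7
shift cm [-64.21 -44.39  10.94] roll -3.93
```

Heights come out a uniform 5 mm or so low in relative agreement with the text: cover 7, board -2, recess floors about 4–5, housing rim 18. The bias is the calibration and is shared by picks and places. Lengths are 135/149/115, as they should be, so I'm moving to the housing.

```bash
python3 -m creep '[[1,[-64.2,-44.4,6],-3.93],[1,[-64.2,-44.4,6],-3.93],[1,[-64.2,-44.4,6],-3.93],[1,[-64.2,-44.4,6],-3.93],[1,[-64.2,-44.4,6],-3.93],[1,[-64.2,-44.4,6],-3.93],[1,[-64.2,-44.4,6],-3.93],[1,[-64.2,-44.4,6],-3.93],[1,[-64.2,-44.4,6],-3.93],[1,[-64.2,-44.4,6],-3.93],[1,[-64.2,-44.4,6],-3.93],[1,[-64.2,-44.4,6],-3.93]]' 15; python3 -c "
from h import *
mv(632,-155,100,176.5)"
```

```text
clock: 1.3
eef_pos: [532.1, 3.0, 173.7]
eef_rot: [3.142, -0.0, 3.081]
wrist_force: [-0.1, 0.6, 0.0]
finger_gap: 93.7
finger_force: 0.0
shift cm [-10.93 -15.16   7.36] roll 0.0
```

```bash
python3 -m creep '[[1,[-10.9,-15.2,7],0],[1,[-10.9,-15.2,7],0],[1,[-10.9,-15.2,7],0],[1,[-10.9,-15.2,7],0],[1,[-10.9,-15.2,7],0],[1,[-10.9,-15.2,7],0],[1,[-10.9,-15.2,7],0],[1,[-10.9,-15.2,7],0]]'; python3 - <<'E'
from h import *
mv(632,-155,18,176.5)
cs=[]
for n in("top","side"):
    im=manip.camera(n)[:,:,::-1].copy(); p=manip.read_state()["eef_pos"]
    u,v=project(n,p-[0,0,14])[0]; print(n,u,v)
    cv2.imwrite(f"pics/{n}1.png",im)
    c=im[int(v)-75:int(v)+75,int(u)-75:int(u)+75].copy(); c=cv2.resize(c,(400,400),interpolation=cv2.INTER_CUBIC); cs.append(c)
cv2.imwrite("pics/c2.png",np.hstack(cs))
E
```

```text
clock: 2.1
eef_pos: [631.1, -152.2, 105.1]
eef_rot: [-3.141, 0.001, 3.082]
wrist_force: [0.2, -0.3, 0.4]
finger_gap: 94.2
finger_force: 0.0
shift cm [-0.09 -0.27  8.71] roll 0.02
top 373.3888629983361 224.92518585188463
side 331.6734530403614 241.58217853104134
```

View pics/c2.png

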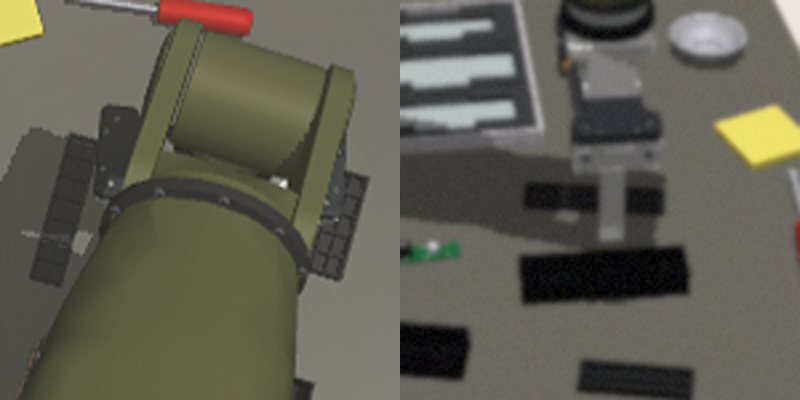

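The top crop is blocked by the arm. The side crop shows the near finger, tip at about side pixel (335.5,255), above the housing. I'll compare that with the prediction to get the camera bias.

```bash
python3 - <<'E'
from h import *
for dy in(-47,-53,-59): print(dy,project("side",[[631.1+.06*dy/-1*-1*-1,-152.2+dy,91.1]]))
print(plane("side",[[335.5,255.2]],91.1))
E
```

```text
-47 [[336.46692872 254.46998061]]
-53 [[337.10548683 256.18176013]]
-59 [[337.74883893 257.90646336]]
[[ 631.33582341 -201.342089     91.1       ]]
```

```bash
python3 -m creep '[[1,[-0.1,-0.3,4],0],[1,[-0.1,-0.3,6.5],0],[1,[-0.1,-0.3,8],0],[1,[-0.1,-0.3,8.5],0],[1,[-0.1,-0.3,8.5],0],[1,[-0.1,-0.3,8.5],0]]' 15 && python3 -m creep '[[-0.3,[0,0,0],0],[-0.3,[0,0,0],0],[-0.3,[0,0,0],0],[-0.3,[0,0,0],0],[-0.3,[0,0,0],0],[-0.3,[0,0,0],0],[-0.3,[0,0,0],0],[-0.3,[0,0,0],0],[-0.3,[0,0,0],0],[-0.3,[0,0,0],0]]' 15
```

```text
clock: 2.8
eef_pos: [632.6, -156.4, 20.5]
eef_rot: [-3.141, 0.002, 3.081]
wrist_force: [-0.7, -0.6, -0.6]
finger_gap: 94.1
finger_force: 0.0
clock: 3.8
eef_pos: [631.9, -156.4, 19.0]
eef_rot: [-3.142, -0.0, 3.081]
wrist_force: [-0.7, -0.3, -0.4]
finger_gap: 39.7
finger_force: 15.0
```

```bash
python3 -m creep '[[-0.4,[0,0,-2],0],[-0.4,[0,0,-5],0],[-0.4,[0,0,-8],0],[-0.4,[0,0,-8],0],[-0.4,[0,0,-8],0],[-0.4,[0,0,-8],0]]' 15; python3 -c "
from h import *
mv(513,195,95,178.4)"
```

```text
clock: 4.4
eef_pos: [631.3, -156.2, 97.6]
eef_rot: [3.141, -0.002, 3.081]
wrist_force: [0.4, 0.7, -1.8]
finger_gap: 39.9
finger_force: 15.0
shift cm [13.94 34.33  0.3 ] roll -0.38
```

```bash
python3 -m creep '[[-0.4,[2,4.5,0],-0.1],[-0.4,[4,9,0],-0.2],[-0.4,[6,14,0],-0.4],[-0.4,[8,19,0],-0.4],[-0.4,[10,24,0],-0.4],[-0.4,[12,29,0],-0.4],[-0.4,[13.9,34.3,0],-0.4],[-0.4,[13.9,34.3,0],-0.4],[-0.4,[13.9,34.3,0],-0.4],[-0.4,[13.9,34.3,0],-0.4],[-0.4,[13.9,34.3,0],-0.4],[-0.4,[13.9,34.3,0],-0.4]]' 15; python3 - <<'E'
from h import *
mv(513,195,40,178.4)
cs=[]
for n in("top","side"):
    im=manip.camera(n)[:,:,::-1].copy(); p=manip.read_state()["eef_pos"]
    u,v=project(n,p)[0]
    cv2.imwrite(f"pics/{n}2.png",im); u,v=int(u),int(v); print(n,u-60,v-60)
    c=im[v-60:v+60,u-60:u+60].copy(); cs.append(cv2.resize(c,(400,400),interpolation=cv2.INTER_CUBIC))
cv2.imwrite("pics/c3.png",np.hstack(cs))
E
```

```text
clock: 5.6
eef_pos: [514.3, 193.3, 98.7]
eef_rot: [-3.141, -0.0, 3.114]
wrist_force: [-0.6, 0.6, -0.8]
finger_gap: 39.8
finger_force: 15.0
shift cm [0.13 0.17 5.87] roll 0.0
top 150 212
side 208 105
```

View pics/c3.png

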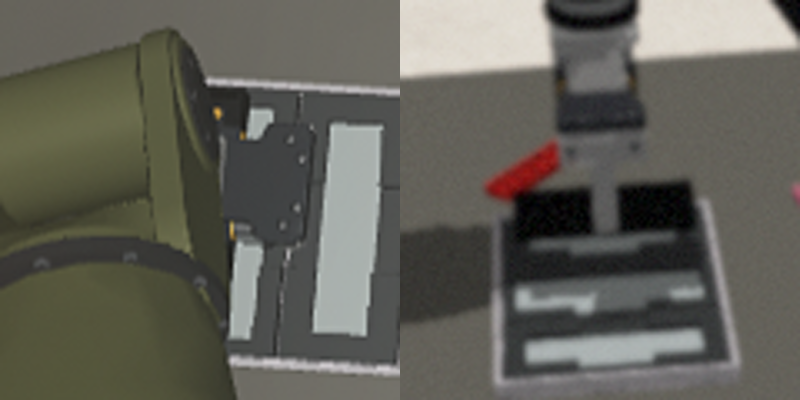

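Side crop: housing held level, with its ends at about 516 and 694 symmetric about the finger (605), above the middle recess. Lowering.

```bash
python3 -m creep '[[-0.4,[0,0.1,3],0],[-0.4,[0.1,0.1,5],0],[-0.4,[0.1,0.1,6.2],0],[-0.4,[0.1,0.1,6.2],0],[-0.4,[0.1,0.1,6.2],0],[-0.4,[0.1,0.1,6.2],0],[-0.4,[0.1,0.1,6.2],0],[-0.4,[0.1,0.1,6.2],0]]' 15; python3 -c "
from h import *
mv(513,195,28.5,178.4)"
```

```text
clock: 6.5
eef_pos: [513.3, 195.6, 37.6]
eef_rot: [3.141, 0.001, 3.116]
wrist_force: [0.8, -0.3, -0.9]
finger_gap: 40.4
finger_force: 15.0
shift cm [ 0.03 -0.06  0.91] roll 0.02
```

```bash
python3 -m creep '[[-0.4,[0,0,0.3],0],[-0.4,[0,0,0.6],0],[-0.4,[0,0,0.8],0],[-0.4,[0,0,0.9],0],[-0.4,[0,0,0.95],0],[-0.4,[0,0,0.95],0],[-0.4,[0,0,0.95],0],[-0.4,[0,0,0.95],0]]' 15
```

```text
clock: 7.3
eef_pos: [512.9, 195.4, 27.9]
eef_rot: [-3.141, -0.0, 3.116]
wrist_force: [-4.0, -1.2, 7.8]
finger_gap: 39.8
finger_force: 15.0
```

Touchdown on the floor (wrist force up by about 9 N). Release gently and retreat.

```bash
python3 -m creep '[[-0.1,[0,0,-0.05],0],[0,[0,0,-0.05],0],[0.2,[0,0,-0.05],0],[0.2,[0,0,-0.05],0],[0.2,[0,0,-0.05],0],[0.2,[0,0,-0.05],0],[0.2,[0,0,-3],0],[0.2,[0,0,-7],0],[0.2,[0,0,-9],0],[0.2,[0,0,-9],0],[0.2,[0,0,-9],0]]' 15; python3 -c "
from h import *
mv(642,-38.5,100,167)"
```

```text
clock: 8.4
eef_pos: [512.8, 195.4, 117.1]
eef_rot: [-3.142, -0.0, 3.116]
wrist_force: [1.2, -0.5, 0.1]
finger_gap: 56.4
finger_force: 0.0
shift cm [-13.52 -23.05   1.7 ] roll 2.3
```

```bash
python3 -m creep '[[0.4,[-13.5,-23.1,1.5],2.3],[0.4,[-13.5,-23.1,1.5],2.3],[0.4,[-13.5,-23.1,1.5],2.3],[0.4,[-13.5,-23.1,1.5],2.3],[0.4,[-13.5,-23.1,1.5],2.3],[0.4,[-13.5,-23.1,1.5],2.3],[0.4,[-13.5,-23.1,1.5],2.3],[0.4,[-13.5,-23.1,1.5],2.3],[0.4,[-13.5,-23.1,1.5],2.3],[0.4,[-13.5,-23.1,1.5],2.3]]' 15; python3 - <<'E'
from h import *
mv(642,-38.5,17,167)
im=manip.camera("side")[:,:,::-1].copy();im2=manip.camera("top")[:,:,::-1].copy()
cv2.imwrite("pics/top3.png",im2);cv2.imwrite("pics/side3.png",im)
a=cv2.resize(im[165:285,230:370],(460,394),interpolation=cv2.INTER_CUBIC);b=cv2.resize(im2[225:335,150:285],(330,394*1),interpolation=cv2.INTER_CUBIC)
cv2.imwrite("pics/c4.png",np.hstack([a,b]))
E
```

```text
clock: 9.4
eef_pos: [641.6, -37.7, 102.5]
eef_rot: [3.142, -0.0, 2.916]
wrist_force: [0.2, -0.8, 0.2]
finger_gap: 65.9
finger_force: 0.0
shift cm [-0.05 -0.07  8.55] roll 0.02
```

View pics/c4.png

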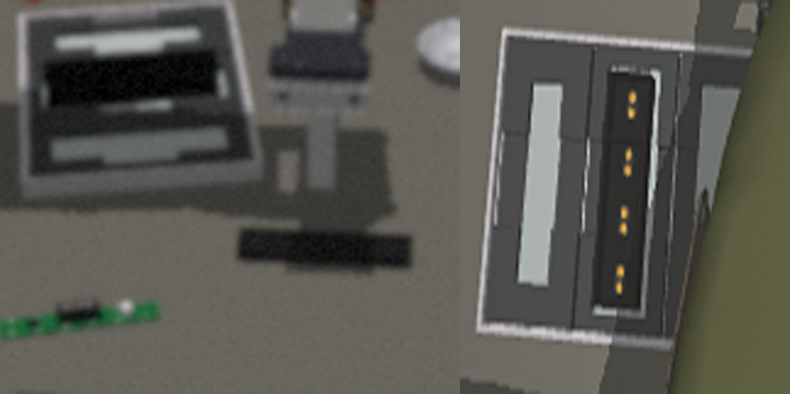

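Right crop: the housing lies in the middle recess with floor showing at both ends and on the right. Left crop: the finger stands over the middle of the cover. Descending on the cover.

```bash
python3 -m creep '[[0.4,[0,-0.1,4],0],[0.4,[0,-0.1,6.5],0],[0.4,[0,-0.1,8],0],[0.4,[0,-0.1,8.4],0],[0.4,[0,-0.1,8.5],0],[0.4,[0,-0.1,8.5],0],[0.4,[0,-0.1,8.5],0]]' 12 && python3 -m creep '[[-0.6,[0,0,0],0],[-0.6,[0,0,0],0],[-0.6,[0,0,0],0],[-0.6,[0,0,0],0],[-0.6,[0,0,0],0],[-0.6,[0,0,0],0],[-0.6,[0,0,0],0],[-0.6,[0,0,0],0],[-0.6,[0,0,0],0]]' 12
```

```text
clock: 10.2
eef_pos: [642.4, -39.9, 18.8]
eef_rot: [3.141, 0.002, 2.915]
wrist_force: [0.1, 0.3, 0.4]
finger_gap: 65.8
finger_force: 0.0
clock: 11.1
eef_pos: [641.7, -39.9, 17.5]
eef_rot: [-3.142, 0.0, 2.915]
wrist_force: [0.9, -0.6, 0.4]
finger_gap: 29.2
finger_force: 12.0
```

```bash
python3 -m creep '[[-0.6,[0,0,-2],0],[-0.6,[0,0,-5],0],[-0.6,[0,0,-8],0],[-0.6,[0,0,-8],0],[-0.6,[0,0,-8],0],[-0.6,[0,0,-8],0]]' 15; python3 -c "
from h import *
mv(511,112,95,178.4)"
```

```text
clock: 11.7
eef_pos: [641.2, -39.8, 96.1]
eef_rot: [-3.141, -0.002, 2.915]
wrist_force: [0.3, -0.1, -1.2]
finger_gap: 28.5
finger_force: 15.0
shift cm [16.09 11.87  0.14] roll -2.28
```

```bash
python3 -m creep '[[-0.6,[4,3,0],-0.6],[-0.6,[8,6,0],-1.2],[-0.6,[12,9,0],-1.8],[-0.6,[16.1,11.9,0],-2.28],[-0.6,[16.1,11.9,0],-2.28],[-0.6,[16.1,11.9,0],-2.28],[-0.6,[16.1,11.9,0],-2.28],[-0.6,[16.1,11.9,0],-2.28],[-0.6,[16.1,11.9,0],-2.28]]' 15; python3 - <<'E'
from h import *
mv(511,112,36,178.4)
im=manip.camera("side")[:,:,::-1].copy()
cv2.imwrite("pics/c5.png",cv2.resize(im[120:230,210:340],(650,550),interpolation=cv2.INTER_CUBIC))
E
```

```text
clock: 12.6
eef_pos: [512.0, 111.4, 97.1]
eef_rot: [-3.141, -0.0, 3.112]
wrist_force: [0.1, -0.8, -0.5]
finger_gap: 28.8
finger_force: 15.0
shift cm [0.1  0.06 6.11] roll -0.01
```

View pics/c5.png

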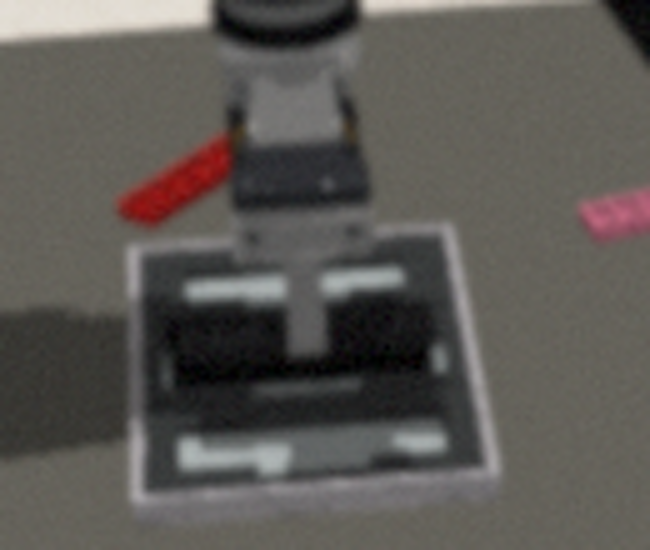

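The side crop shows the cover held over the tray, in line with the nests; its outline merges with the housing behind it. Lowering to near contact.

```bash
python3 -m creep '[[-0.6,[0,0,3],0],[-0.6,[0,0,5],0],[-0.6,[0,0,6.2],0],[-0.6,[0,0,6.2],0],[-0.6,[0,0,6.2],0],[-0.6,[0,0,6.2],0],[-0.6,[0,0,6.2],0]]' 15; python3 -c "
from h import *
mv(511,112,26.8,178.4)"
```

```text
clock: 13.35
eef_pos: [512.1, 112.3, 36.4]
eef_rot: [3.141, 0.001, 3.114]
wrist_force: [-0.4, 0.5, 0.7]
finger_gap: 29.1
finger_force: 15.0
shift cm [ 0.11 -0.03  0.96] roll 0.0
```

```bash
python3 -m creep '[[-0.6,[0,0,0.3],0],[-0.6,[0.1,0,0.6],0],[-0.6,[0.1,0,0.8],0],[-0.6,[0.1,0,0.9],0],[-0.6,[0.1,0,0.95],0],[-0.6,[0.1,0,0.98],0],[-0.6,[0.1,0,0.98],0],[-0.6,[0.1,0,0.98],0]]' 15
```

```text
clock: 14.15
eef_pos: [510.4, 112.2, 26.4]
eef_rot: [-3.141, -0.0, 3.114]
wrist_force: [-6.4, -1.5, 13.3]
finger_gap: 29.0
finger_force: 15.0
```

Contact again (13 N at TCP z 26.4, as expected). Release and retreat, then on to the board.

```bash
python3 -m creep '[[-0.3,[0,0,-0.1],0],[-0.2,[0,0,-0.1],0],[-0.05,[0,0,-0.1],0],[-0.05,[0,0,-0.1],0],[-0.05,[0,0,-0.1],0],[-0.05,[0,0,-0.1],0],[-0.05,[0,0,-3],0],[-0.05,[0,0,-7],0],[-0.05,[0,0,-9],0],[-0.05,[0,0,-9],0],[-0.05,[0,0,-9],0]]' 15; python3 -c "
from h import *
mv(448,-91.5,100,-177.3)"
```

```text
clock: 15.25
eef_pos: [510.4, 112.2, 115.3]
eef_rot: [-3.142, -0.0, 3.114]
wrist_force: [-0.8, -0.3, -1.4]
finger_gap: 44.4
finger_force: 0.0
shift cm [  5.68 -20.54   1.53] roll -0.86
```

```bash
python3 -m creep '[[-0.1,[5.7,-20.5,1.5],-0.86],[-0.1,[5.7,-20.5,1.5],-0.86],[-0.1,[5.7,-20.5,1.5],-0.86],[-0.1,[5.7,-20.5,1.5],-0.86],[-0.1,[5.7,-20.5,1.5],-0.86],[-0.1,[5.7,-20.5,1.5],-0.86],[-0.1,[5.7,-20.5,1.5],-0.86],[-0.1,[5.7,-20.5,1.5],-0.86],[-0.1,[5.7,-20.5,1.5],-0.86]]' 8; python3 - <<'E'
from h import *
mv(448,-91.5,20,-177.3)
im=manip.camera("side")[:,:,::-1].copy();im2=manip.camera("top")[:,:,::-1].copy()
a=cv2.resize(im[165:285,225:345],(394,394),interpolation=cv2.INTER_CUBIC);b=cv2.resize(im2[225:335,150:285],(390,394),interpolation=cv2.INTER_CUBIC)
cv2.imwrite("pics/c6.png",np.hstack([a,b]))
E
```

```text
clock: 16.15
eef_pos: [448.2, -90.0, 100.5]
eef_rot: [3.141, -0.0, -3.092]
wrist_force: [-0.6, -0.8, 0.3]
finger_gap: 42.4
finger_force: 0.0
shift cm [ 0.03 -0.15  8.05] roll 0.02
```

View pics/c6.png

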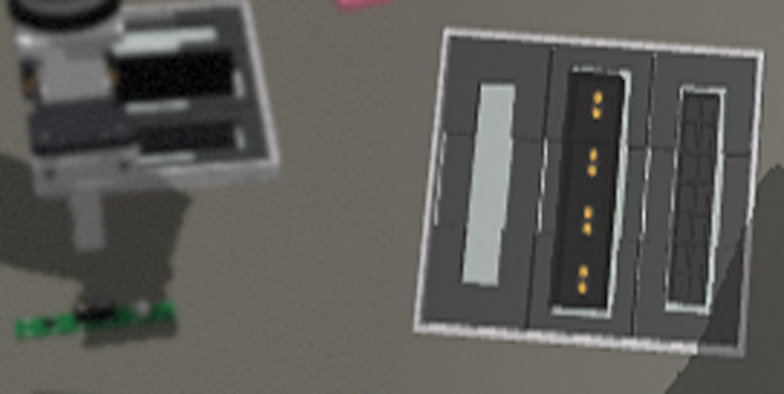

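Right crop: housing and cover both lie well within their recesses, with light floor visible around them. Left crop: the finger is above the board's header. Descending.

```bash
python3 -m creep '[[-0.1,[0,-0.1,4],0],[-0.1,[0,-0.1,6.5],0],[-0.1,[0,-0.1,7.6],0],[-0.1,[0,-0.1,7.8],0],[-0.1,[0,-0.1,7.9],0],[-0.1,[0,-0.1,7.9],0],[-0.1,[0,-0.1,7.9],0]]' 8 && python3 -m creep '[[-1,[0,0,0],0],[-1,[0,0,0],0],[-1,[0,0,0],0],[-1,[0,0,0],0],[-1,[0,0,0],0],[-1,[0,0,0],0],[-1,[0,0,0],0],[-1,[0,0,0],0],[-1,[0,0,0],0]]' 10
```

```text
clock: 16.95
eef_pos: [448.5, -92.2, 22.6]
eef_rot: [-3.141, 0.002, -3.094]
wrist_force: [-0.4, 0.3, -0.4]
finger_gap: 42.2
finger_force: 0.0
clock: 17.85
eef_pos: [448.0, -92.1, 21.7]
eef_rot: [-3.142, 0.0, -3.094]
wrist_force: [-0.1, 0.7, 1.5]
finger_gap: 9.7
finger_force: 10.0
```

```bash
python3 -m creep '[[-1,[0,0,-2],0],[-1,[0,0,-5],0],[-1,[0,0,-8],0],[-1,[0,0,-8],0],[-1,[0,0,-8],0],[-1,[0,0,-8],0]]' 12; python3 -c "
from h import *
mv(515,278,98,178.4)"
```

```text
clock: 18.45
eef_pos: [447.4, -91.9, 100.6]
eef_rot: [3.141, -0.002, -3.094]
wrist_force: [-0.6, -0.1, -1.2]
finger_gap: 9.9
finger_force: 12.0
shift cm [-8.5  36.63  0.27] roll 0.86
```

```bash
python3 -m creep '[[-1,[-1,4,0],0.1],[-1,[-2,8.5,0],0.3],[-1,[-3,13,0],0.5],[-1,[-4,18,0],0.7],[-1,[-5.2,23,0],0.86],[-1,[-6.5,28,0],0.86],[-1,[-7.5,33,0],0.86],[-1,[-8.5,36.6,0],0.86],[-1,[-8.5,36.6,0],0.86],[-1,[-8.5,36.6,0],0.86],[-1,[-8.5,36.6,0],0.86],[-1,[-8.5,36.6,0],0.86]]' 12; python3 - <<'E'
from h import *
mv(515,278,41,178.4)
im=manip.camera("side")[:,:,::-1].copy()
cv2.imwrite("pics/c7.png",cv2.resize(im[110:230,210:340],(600,554),interpolation=cv2.INTER_CUBIC))
E
```

```text
clock: 19.65
eef_pos: [515.6, 276.3, 101.5]
eef_rot: [-3.141, -0.0, 3.112]
wrist_force: [-0.1, 0.6, -0.2]
finger_gap: 10.0
finger_force: 12.0
shift cm [0.06 0.17 6.05] roll -0.01
```

View pics/c7.png

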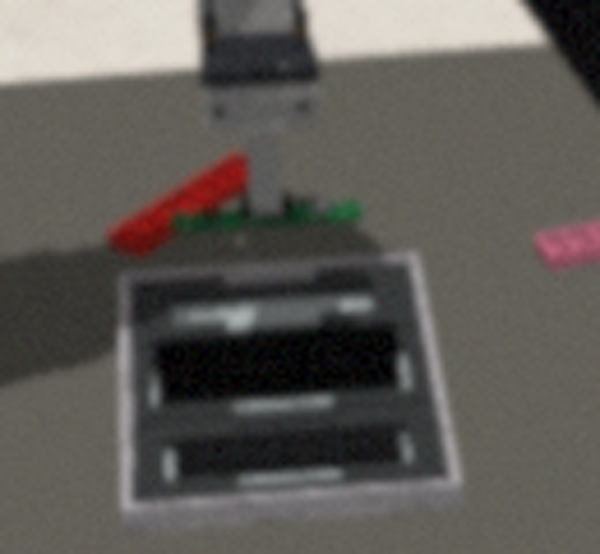

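Board held level, ends at 174 and 362 centred about the finger (267), in line with the recess (172–375). Lowering.

```bash
python3 -m creep '[[-1,[0,0.1,3],0],[-1,[0,0.1,5],0],[-1,[0,0.1,6.1],0],[-1,[0,0.1,6.1],0],[-1,[0,0.1,6.1],0],[-1,[0,0.1,6.1],0],[-1,[0,0.1,6.1],0]]' 12; python3 -c "
from h import *
mv(515,278,30.8,178.4)"
```

```text
clock: 20.4
eef_pos: [516.0, 278.7, 41.6]
eef_rot: [3.141, 0.001, 3.114]
wrist_force: [-0.1, -0.2, -0.2]
finger_gap: 9.7
finger_force: 12.0
shift cm [ 0.1  -0.07  1.08] roll 0.0
```

```bash
python3 -m creep '[[-1,[0,0,0.3],0],[-1,[0,-0.1,0.6],0],[-1,[0,-0.1,0.8],0],[-1,[0,-0.1,0.95],0],[-1,[0,-0.1,1.05],0],[-1,[0,-0.1,1.05],0],[-1,[0,-0.1,1.05],0],[-1,[0,-0.1,1.05],0]]' 12
```

```text
clock: 21.2
eef_pos: [515.6, 277.5, 30.7]
eef_rot: [-3.141, -0.0, 3.114]
wrist_force: [-2.9, -2.3, 7.5]
finger_gap: 9.6
finger_force: 12.0
```

Contact at the expected height. Release to about 28 mm, clear the tray, then move the arm well away before the final look.

```bash
python3 -m creep '[[-0.7,[0,0,-0.05],0],[-0.5,[0,0,-0.05],0],[-0.4,[0,0,-0.05],0],[-0.4,[0,0,-0.05],0],[-0.4,[0,0,-0.05],0],[-0.4,[0,0,-0.05],0],[-0.4,[0,0,-2],0],[-0.4,[0,0,-6],0],[-0.4,[0,0,-11],0],[-0.4,[0,0,-16],0],[-0.4,[0,0,-16],0],[-0.4,[0,0,-16],0]]' 12; python3 -c "
from h import *
mv(300,480,190,160)"
```

```text
clock: 22.4
eef_pos: [515.7, 277.6, 190.9]
eef_rot: [3.141, 0.002, 3.114]
wrist_force: [0.4, -0.1, -1.3]
finger_gap: 28.3
finger_force: 0.0
shift cm [22.13 19.63  0.07] roll 3.68
```

```bash
python3 -m creep '[[-0.4,[22,19.5,0],3.6],[-0.4,[22,19.5,0],3.6],[-0.4,[22,19.5,0],3.6],[-0.4,[22,19.5,0],3.6],[-0.4,[22,19.5,0],3.6],[-0.4,[22,19.5,0],3.6],[-0.4,[22,19.5,0],3.6],[-0.4,[22,19.5,0],3.6],[-0.4,[22,19.5,0],3.6],[-0.4,[22,19.5,0],3.6]]'; python3 - <<'E'
from h import *
im=manip.camera("side")[:,:,::-1].copy();im2=manip.camera("top")[:,:,::-1].copy()
cv2.imwrite("pics/top9.png",im2)
a=cv2.resize(im[165:225,225:315],(390,394),interpolation=cv2.INTER_CUBIC);b=cv2.resize(im2[225:335,150:285],(400,394),interpolation=cv2.INTER_CUBIC)
cv2.imwrite("pics/c8.png",np.hstack([a,b]))
d=cv2.absdiff(im2,cv2.imread("pics/top0.png"))[190:345,380:480]; print("short-part change",d.max(), (d.max(2)>40).sum())
E
```

```text
clock: 23.4
eef_pos: [302.0, 477.6, 189.7]
eef_rot: [-3.141, -0.0, 2.798]
wrist_force: [0.1, 0.8, -0.6]
finger_gap: 28.3
finger_force: 0.0
short-part change 75 82
```

View pics/c8.png

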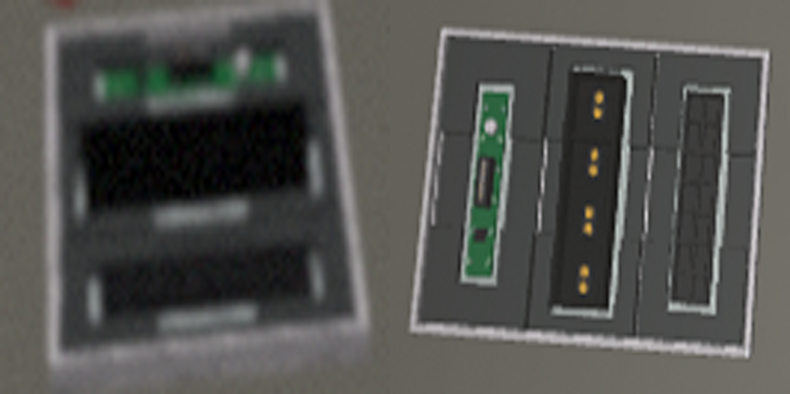

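All three parts lie flat within their recesses, with light floor visible around each. The change in the short-part region is only the edge of the removed long housing, which reached into the crop. Handing in.

```bash
python3 -c "
import cv2
d=cv2.absdiff(cv2.imread('pics/top9.png'),cv2.imread('pics/top0.png'))[190:345,386:480]; print((d.max(2)>40).sum())
from cell import manip; print(manip.sign_off())"
```

```text
0
the job is handed in; nothing more can be done
None
```

The longer unit's housing, back cover and circuit board are each set down flat in the tray recess cut to its size, the top camera shows the shorter unit's parts unmoved, and the job is handed in after about 23 s of robot time.

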